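# Clamp a tube rack on the shaker and hold it for fastening

## Robot

A 6-joint arm with a two-finger parallel gripper is mounted at the origin on the work surface. World frame = base frame: x ahead of the robot, y to its left, z up, the work surface at z = 0. Lengths are in m, angles in rad, forces in N, time in s.
With the tool pointing down it reaches from about 0.275 to 0.825 m from the base axis. Payload 4.9 kg.
Tool frame: the origin (TCP) lies at the very end of the fingers, on their centre line; the grasp point (between the pads) lies 19 mm behind it; z points along the fingers, y is the line along which they close (so a half turn about z gives the same grasp; the last joint's range is limited). The gripper opens to 85 mm and grips with 20 to 120 N. Pads are 22 mm wide; open, the fingers measure 114 mm over their backs; the gripper's body (76 mm by 85 mm) begins 54 mm behind the grasp point. The pads swing forward as they close: fully open they stand 13 mm farther back than shut.
Start: joints at [-1.234, 0.326, -0.193, 1.052, 0, 1.437], TCP at [0.249, -0.49, 0.231] pointing down, gripper open.
Joint ranges: [-2.65, 2.65], [-0.97, 1.79], [-1.3, 1.35], [-1.93, 2.1], [-1.47, 1.37], [-3.14, 3.14]. Speed limits (rad/s): [2.57, 2.57, 3.14, 3.14, 3.14, 3.14].

## Interface

Orientations are given as a rotation vector (axis times angle).
In Python, from cell import robot, cams gives the robot as it stands. The module is installed in compiled form; this text tells all that it offers.
- The arm moves only by the tool send_rows, never from a script. Its arguments are lists of equal length, an entry for each row: "travel": the shift along the tool's x, y, z in m, a list of three; "twist": the turn, a rotation vector about the tool's x, y, z in degrees, a list of three; "grip": the finger opening in m, from 0 to 0.0854. A call has 1 to 12 rows; each row shifts and turns the commanded pose from where the row before left it, along the tool's axes as they then stand; what a row does not reach is not made up. A row lasts 1/8 s, in which the tool goes at most 62.5 mm and 10.7 degrees, less where a joint would pass 70% of its speed; a pose out of reach is approached as far as the arm can. A call is refused whole if a number of a shift passes 0.0625 or a number of a turn 10.7, either way. A call with a gripper value outside its range is refused whole. The fingers move at their own pace and stop on an object; the grip force is fixed at half the most. Time passes only in rows, so rows that do not move let the fingers close. It gives the time, the measured TCP pose, the force, the opening and the grip force at its end, in the units of the state.
- robot.get_obs(): the state, without advancing time (a new reading comes with each control period).
- cams.read_camera(name): name is "scene" or "top"; returns a dict with "color" (420x560x3 uint8, red, green, blue), "depth" (420x560 float32, m along the optical axis (not along the pixel's ray), 0 where there is no reading), "camera_matrix" (3x3 intrinsics, pixels), "position" and "orientation" of the camera in the world. Camera axes: x right, y up, looking along -z (the intrinsics and any distortion apply to the point x, -y, -z); pixel columns grow to the right and rows downward; lengths in m; the calibration is good to about 2 mm. A picture is of the moment at which its call begins.
- robot.close_job(): hands the job in; it is judged then, once.
The state is a dict: "clock": time; "joints": joint angles; "qvel": joint speeds; "joint_torque": joint torques, N m; "position": TCP position; "tool_rot": TCP orientation; "force": force on the tool from outside, world axes, zero at the start; "torque": the same for the moment, N m; "finger_gap": finger opening in m; "finger_force": force on a finger pad.
Only numpy, scipy, OpenCV 4.12 (cv2) and the standard library are available. Lean on these libraries where they do the work, as an engineer would, in place of code of your own. Each camera call takes 0.05 s, during which the arm holds its last target. There are 200 camera calls.

## Task

Set the two-row rack of twelve tubes upright on the shaker platform, between the fence and the clamp bar and midway along the fence, without dropping it. Then slide the clamp bar up so that its press rail pushes the rack square against the fence with the rail's springs about half squeezed (roughly 10 N), and finish while still holding the bar there, so a colleague can tighten its two end knobs. At the end you no longer touch the rack, only the bar; leave the other things on the bench where they are.

Things in the scene. Friction and masses are not known exactly. Their poses are not given: they have to be found in the camera images.
- rack: White tube rack on the bench: a box 130 long (x), 46 wide (y), 60 high, with 2 rows of 6 capped tubes whose tops reach 82 above its foot; one rigid piece of 0.2 to 0.4 kg. Origin at the centre of its underside. Its two plain long faces (46 apart) can be gripped; either may go to the fence.
- shaker: Bench shaker, fixed. Origin on the bench under the platform's centre, z up. Flat platform 240 (x) by 300 (y), its top at z = 95; side rails along its x edges, 14 high, 200 between them. The clamp bar slides along y, +y towards the fence. The control panel is on the -x side and reaches x = -160.
- fence: Fixed upright aluminium bar across the platform near its +y edge, 200 long (along x), 10 thick, 50 high. Origin at the foot of the face that looks at the clamp bar, midway along: in the shaker's frame (0, 128, 95) mm. Same axes as the shaker.
- clamp: Clamp bar: carriage across the platform, sliding along shaker y from -136 to 74 mm with 2 N of drag; springs back if let go. Shaker's axes. Origin at platform height under its middle. Cross bar 24 thick, 16 to 40 above the platform; on its middle an upright grip plate 40 wide (x), 12 thick (y), 40 to 86 above the platform; black star knobs at x = +-110, up to 64 high.
- grip (a point): Point in the middle of the clamp bar's grip plate, 70 above the platform; here it can be gripped across its 12 mm thickness (y) or its 40 mm width (x), or pushed.
- press_face (a point): Middle of the front (rubber) face of the press rail, a bar 170 long (x), 26 high (26 to 52 above the platform), 12 thick, carried on two springs in front of the clamp bar. With the springs slack this face is 46 ahead (+y) of the clamp bar's origin; it gives way towards -y.
- press (a joint): How far the press rail is squeezed back towards the cross bar, 0 (slack) to 0.016 m (solid). The springs give 2 N when just touched and 1 N more per mm, so half squeezed (0.008) is 10 N. The rack's rub on the platform takes 1 to 3 N of that.
- row_rack: Bystander: grey single-row rack 110 x 24 x 50 with three tubes, up to 82 high. Origin under its centre.
- jar: Bystander: amber jar, 56 across, 75 high. Origin under its centre.
- cup: Bystander: clear cup, 52 across, 60 high. Origin under its centre.
- timer: Bystander: flat white timer 58 x 70 x 16. Origin under its centre.
- marker: Bystander: marker pen lying along y, 130 long, 14 thick. Origin under its middle.

How it is judged:
By the outcome, as a careful person would: the job done as asked, in the order asked, and still so for the second after the job is handed in, while the arm keeps its last pose, push and grip.
It also fails if it takes over 58 s, if anything falls off the work surface, if the arm or the gripper's body presses on something with over 40 N, if the wrist force passes 120 N, or if a joint passes its speed limit or range.

## Working session

There is one attempt and no reset: what is moved stays moved. The work goes in short steps, Python scripts to look and compute and a tool call to move; the robot and the scene stay as the last step left them, time stands still between calls to the robot, and variables do not carry over. Pictures are saved under pics/ and viewed, at most 10 in all, crops included, and the job is handed in when it is done.

Besides the shell and the picture viewer there is one more tool, called after "Call:" as a command line: name --argument value ..., lists and objects as JSON in quotes. send_rows: Moves the arm, as the interface text tells. Its arguments: {"type":"object","properties":{"travel":{"type":"array"},"twist":{"type":"array"},"grip":{"type":"array"}},"required":["travel","twist","grip"]}

```bash
mkdir -p pics; cat > h.py <<'E'
import numpy as np,cv2
from cell import robot,cams
from scipy.spatial.transform import Rotation as R
def cap(n,save=None):
    d=cams.read_camera(n)
    if save: cv2.imwrite('pics/'+save,d['color'][:,:,::-1])
    return d
def rot(d):
    o=np.array(d['orientation'],float)
    return o if o.shape==(3,3) else R.from_rotvec(o).as_matrix() if o.size==3 else R.from_quat(o).as_matrix()
def cloud(d):
    K=np.array(d['camera_matrix']);z=d['depth'];v,u=np.mgrid[:z.shape[0],:z.shape[1]]
    P=np.stack([(u-K[0,2])/K[0,0]*z,-(v-K[1,2])/K[1,1]*z,-z],-1)
    W=P@rot(d).T+np.array(d['position']); W[z==0]=np.nan
    return W
E
python3 - <<'E'
from h import *
for n in('top','scene'):
    d=cap(n,n+'0.png');print(n,d['camera_matrix'],d['position'],d['orientation']); np.savez(n+'0.npz',**{k:np.array(v) for k,v in d.items()})
    W=cloud(d);print(np.nanpercentile(W.reshape(-1,3),[1,50,99],axis=0))
print(robot.get_obs())
E
```

```text
top [[457.85548659   0.         273.78203744]
 [  0.         457.85548659 210.9427358 ]
 [  0.           0.           1.        ]] [ 0.45674889 -0.02296563  1.32288252] [ 0.07982155 -0.07642884 -1.59259203]
[[ 2.75438914e-02 -1.15277131e+00 -7.59362540e-01]
 [ 5.86361622e-01 -3.78141383e-02  1.28286143e-03]
 [ 1.65634949e+00  1.08831851e+00  7.13176382e-01]]
scene [[448.60570659   0.         282.34374577]
 [  0.         448.60570659 212.0615264 ]
 [  0.           0.           1.        ]] [1.35026303 0.24688299 0.94899856] [0.51391972 0.74322087 1.82443682]
[[-1.58521164e+00 -1.37896220e+00 -7.53476188e-01]
 [ 5.05298015e-01 -7.62278391e-02  4.15733557e-04]
 [ 1.05017557e+00  6.87955309e-01  4.10822222e-01]]
{'clock': 0.1, 'joints': array([-1.23422740e+00,  3.26884422e-01, -1.93512530e-01,  1.05199541e+00,
        3.94640549e-05,  1.43661523e+00]), 'qvel': array([-0.00046336, -0.00273023,  0.0029865 , -0.00087751, -0.00080901,
        0.0018661 ]), 'joint_torque': array([ 2.66433117e-04, -4.44239759e+01,  2.63037372e+01,  7.89830490e-03,
       -7.19674313e-05,  1.56663947e-05]), 'position': array([ 0.24930738, -0.48965135,  0.23056128]), 'tool_rot': array([-3.05342141e+00, -7.32272239e-01,  1.91495712e-04]), 'force': array([ 1.07773243, -1.0179553 , -0.19125081]), 'torque': array([ 0.00255254,  0.01357809, -0.00493528]), 'finger_force': 0.0, 'finger_gap': 0.0853354989081758}
```

View pics/top0.png

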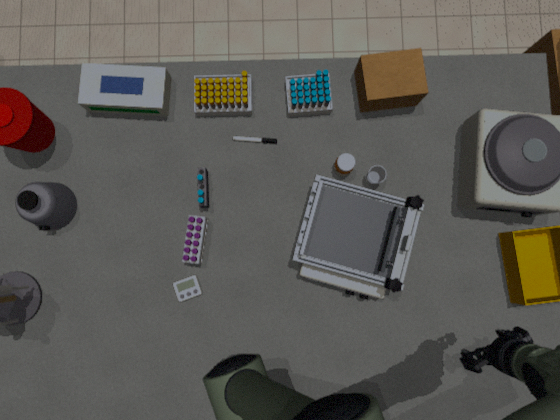

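View pics/scene0.png

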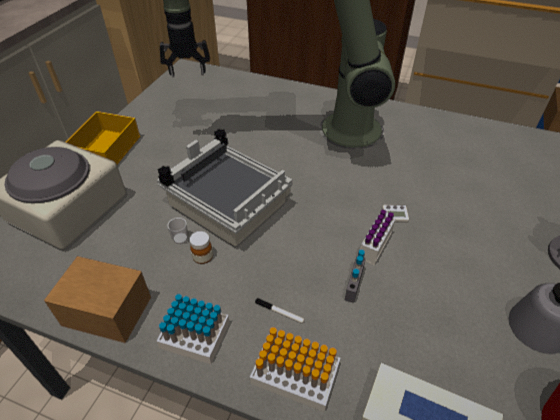

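The top view shows the purple two-row rack at (194,239), with the timer at (187,288) and the row rack at (203,188) near its two ends. The shaker is at (360,235), with its fence on the left (world +y) and its clamp on the right.

```bash
python3 - <<'E'
from h import *
d=dict(np.load('top0.npz'));W=cloud(d);c=d['color']
hsv=cv2.cvtColor(c,cv2.COLOR_RGB2HSV)
def reg(x0,x1,y0,y1):
    m=np.zeros(W.shape[:2],bool);m[y0:y1,x0:x1]=1;return m
def rect(m,n):
    p=W[m][:,:2];(cx,cy),(w,h),a=cv2.minAreaRect((p*1000).astype(np.float32));print(n,len(p),np.round([cx,cy,w,h,a],1),np.round(np.nanmedian(W[m],0)*1000,1))
def inliers(m,n):
    rect(m,n)
R1=reg(175,215,212,268)
z=W[...,2]
print('rack z pct',np.nanpercentile(z[R1],[5,30,50,70,90,99]))
rect(R1&(z>.045),'rack>45')
pm=R1&(hsv[...,0]>130)&(hsv[...,0]<170)&(hsv[...,1]>80)&(z>.06);rect(pm,'purple')
# purple blobs
n,l,s,ce=cv2.connectedComponentsWithStats(pm.astype(np.uint8),connectivity=4);print(n,[(s[i,4],np.round(np.nanmean(W[l==i],0)*1000)) for i in range(1,n) if s[i,4]>4])
RR=reg(192,215,160,212);rect(RR&(z>.03),'rowrack');rect(reg(165,205,270,305)&(z>.008),'timer')
S=reg(290,430,170,300)
rect(S&(z>.075)&(z<.25),'shaker all')
rect(S&(z>.087)&(z<.101),'platform')
F=reg(290,335,170,270)
rect(F&(z>.13)&(z<.16),'fence')
rect(reg(375,430,180,300)&(z>.165),'plate')
rect(reg(375,430,180,215)&(z>.13),'knob1');rect(reg(375,430,270,300)&(z>.13),'knob2')
for v in range(180,300,6): print(v,[int(round(x*1000)) if x==x else -1 for x in z[v,292:428:4]])
im=cv2.resize(c[150:310,165:440],None,fx=2.9,fy=2.9,interpolation=cv2.INTER_CUBIC);cv2.imwrite('pics/crop.png',im[:,:,::-1])
E
```

```text
rack z pct [-0.00301347  0.00068766  0.00354703  0.05883568  0.08438515  0.08953664]
rack>45 822 [511.2 201.9  46.8 129.9  81.4] [510.1 199.6  63.9]
purple 282 [510.6 201.4  36.4 114.9  81.7] [506.3 200.9  85.2]
13 [(np.int32(24), array([563., 203.,  83.])), (np.int32(20), array([560., 182.,  84.])), (np.int32(24), array([542., 206.,  84.])), (np.int32(24), array([539., 186.,  84.])), (np.int32(24), array([522., 209.,  84.])), (np.int32(22), array([519., 188.,  85.])), (np.int32(24), array([501., 213.,  85.])), (np.int32(26), array([498., 192.,  84.])), (np.int32(24), array([481., 216.,  84.])), (np.int32(22), array([477., 195.,  83.])), (np.int32(25), array([461., 219.,  85.])), (np.int32(23), array([457., 198.,  84.]))]
rowrack 376 [658.8 180.3 110.   25.2   1.8] [658.2 176.1  51.4]
timer 517 [366.8 227.   85.2  78.8   8.6] [375.5 228.4  17. ]
shaker all 10166 [ 518.3 -244.2  300.6  254.6   72.9] [ 517.8 -246.    98. ]
platform 6474 [ 512.6 -242.5  300.8  227.2   72.8] [ 521.6 -228.2   96.2]
fence 337 [ 559.  -112.3   19.8  199.4   73. ] [ 558.4 -115.1  145.1]
plate 99 [ 484.3 -353
[... 2376 characters left out ...]
 -3, -1]
270 [5, 1, 57, 62, 60, 60, 66, 63, 58, 58, 107, 109, 115, 110, 110, 108, 90, -1, 97, 99, 101, 99, 146, 96, 94, 135, 134, 136, 96, -4, 3, 2, 1, -1]
276 [-6, 0, -7, 57, 62, 63, 59, 59, 62, 60, 65, 62, 56, 64, 59, 113, 108, 113, 112, 110, 113, 108, 95, 98, 114, 136, 133, 98, 92, -5, 1, 3, -1, 0]
282 [-2, -2, 2, 3, 4, -3, -4, 53, 54, 58, 64, 54, 61, 63, 61, 63, 63, 58, 59, 65, 97, 108, 108, 112, 138, 159, 158, 162, 0, -4, 1, -3, 3, 0]
288 [2, 2, 4, -1, 1, 1, 2, -1, -1, 0, 5, -1, -2, 51, 61, 61, 60, 67, 62, 59, 61, 58, 62, 61, 140, 159, 157, 157, 3, 4, 3, 0, -1, 0]
294 [0, -1, -2, 7, 3, 2, 0, 1, 2, 8, 2, 2, 8, 1, -5, 47, -1, 44, 53, 57, 60, 59, 56, -2, 3, -2, -2, -2, -3, -1, 3, -1, 1, 0]
```

View pics/crop.png

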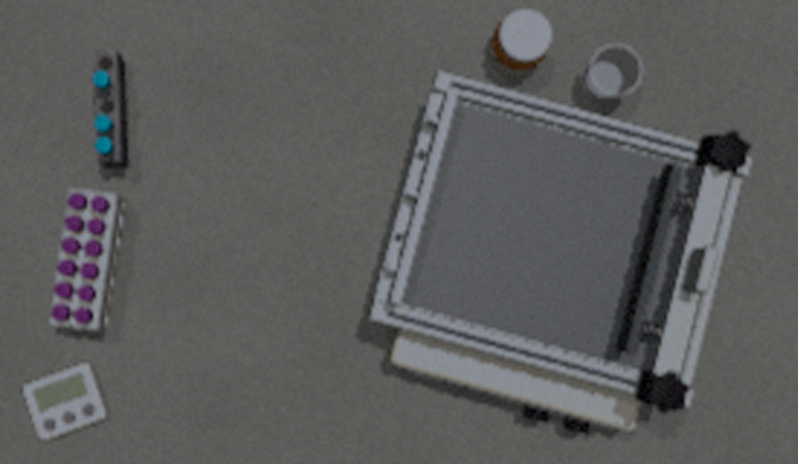

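```bash
cat >> h.py <<'E'
def yaw():
    m=R.from_rotvec(robot.get_obs()['tool_rot']).as_matrix();return np.degrees(np.arctan2(m[1,0],m[0,0]))
def plan(tx,tyaw,n,z=None):
    """n rows from the present pose to the TCP target, tool down, given yaw (deg) of tool x"""
    o=robot.get_obs();M=R.from_rotvec(o['tool_rot']);p=np.array(o['position'])
    a=np.radians(tyaw);T=R.from_matrix(np.array([[np.cos(a),np.sin(a),0],[np.sin(a),-np.cos(a),0],[0,0,-1]]))
    w=(M.inv()*T).as_rotvec()
    print('pos',p.round(4),'yaw',round(yaw(),2),'t',round(o['clock'],2),'total twist',np.degrees(w).round(2))
    st=(np.array(tx)-p)/n;tr=[]
    for i in range(n): tr.append([float(v) for v in (M*R.from_rotvec(w*i/n)).inv().apply(st).round(4)])
    print('travel',tr);print('twist',[float(v) for v in np.degrees(w/n).round(2)])
E
python3 - <<'E'
from h import *
d=dict(np.load('top0.npz'));W=cloud(d);z=W[...,2]
a=np.radians(-17);X=np.array([np.cos(a),np.sin(a)]);Y=np.array([-X[1],X[0]])
m=np.zeros(z.shape,bool);m[170:275,290:335]=1;m&=(z>.139)&(z<.153)
p=W[m][:,:2];x,y=p@X,p@Y
k=np.polyfit(x,y,1);r=y-np.polyval(k,x);print('fence slope deg',np.degrees(np.arctan(k[0])),'x',np.percentile(x,[0,2,98,100]),'y',np.median(y),np.percentile(r,[2,10,90,98]))
m=np.zeros(z.shape,bool);m[180:300,375:430]=1
for n,q in(('plate',m&(z>.165)),('bar',m&(z>.128)&(z<.142)&(W[...,:2]@Y<-.19))):
    p=W[q][:,:2];print(n,np.median(p@X),np.percentile(p@X,[1,99]),np.percentile(p@Y,[2,50,98]))
print('Xaxis',X,'Yaxis',Y)
# far platform edges along Y
q=(z>.088)&(z<.102)&(np.mgrid[:420,:560][1]>285)&(np.mgrid[:420,:560][1]<432);q[:170]=0;q[305:]=0
p=W[q][:,:2];s=abs(p@X-.57)<.06;print('platform Y',np.percentile((p@Y)[s],[.1,.5,99.5,99.9]))
plan([.510,.201,.231],171.3,16)
E
```

```text
fence slope deg -0.09803363964926036 x [0.46797335 0.47167631 0.66252914 0.66705648] y 0.0511922935499726 [-0.00498033 -0.00404964  0.00412368  0.00482617]
plate 0.5659722925658581 [0.54727352 0.58577475] [-0.20250479 -0.19513782 -0.19083502]
bar 0.5737197319609058 [0.47547664 0.66515332] [-0.20916801 -0.19890786 -0.19024162]
Xaxis [ 0.95630476 -0.2923717 ] Yaxis [0.2923717  0.95630476]
platform Y [-0.23153919 -0.23018938  0.06713861  0.06804551]
pos [ 0.2493 -0.4897  0.2306] yaw 26.97 t 0.1 total twist [-2.0000e-02 -1.2000e-01 -1.4433e+02]
travel [[0.0341, -0.0311, 0.0], [0.0386, -0.0253, 0.0], [0.042, -0.019, 0.0], [0.0445, -0.0122, 0.0], [0.0459, -0.005, 0.0], [0.0461, 0.0022, 0.0], [0.0452, 0.0094, -0.0], [0.0431, 0.0164, -0.0], [0.04, 0.0229, -0.0], [0.0359, 0.0289, -0.0], [0.031, 0.0342, -0.0], [0.0252, 0.0386, -0.0], [0.0188, 0.0421, -0.0], [0.012, 0.0445, -0.0], [0.0049, 0.0459, -0.0], [-0.0024, 0.0461, -0.0]]
twist [-0.0, -0.01, -9.02]
```

Call:
send_rows --travel '[[0.034,-0.031,0],[0.0385,-0.025,0],[0.042,-0.019,0],[0.0445,-0.012,0],[0.046,-0.005,0],[0.046,0.002,0],[0.045,0.0095,0],[0.043,0.0165,0],[0.04,0.023,0],[0.036,0.029,0],[0.031,0.034,0],[0.025,0.0385,0]]' --twist '[[0,0,-9],[0,0,-9],[0,0,-9],[0,0,-9],[0,0,-9],[0,0,-9],[0,0,-9],[0,0,-9],[0,0,-9],[0,0,-9],[0,0,-9],[0,0,-9]]' --grip '[0.085,0.085,0.085,0.085,0.085,0.085,0.085,0.085,0.085,0.085,0.085,0.085]'

```text
clock: 1.6
position: [0.4463, 0.0279, 0.2311]
tool_rot: [-1.195, -2.905, 0.0]
force: [0.7, 0.4, -0.1]
finger_gap: 0.0852
finger_force: 0.0
```

Call:
send_rows --travel '[[0.019,0.042,0],[0.012,0.0445,0],[0.005,0.046,0],[-0.0025,0.046,0],[0,0,0],[0,0,0]]' --twist '[[0,0,-9],[0,0,-9],[0,0,-9],[0,0,-9],[0,0,0],[0,0,0]]' --grip '[0.085,0.085,0.085,0.085,0.085,0.085]'

```text
clock: 2.35
position: [0.5112, 0.1984, 0.2307]
tool_rot: [-0.248, -3.13, 0.001]
force: [0.0, -0.0, -0.3]
finger_gap: 0.0851
finger_force: 0.0
```

```bash
python3 -c "
from h import *
plan([.510,.201,.131],171.3,3)
print(robot.get_obs()['joints'])"
```

```text
pos [0.5112 0.1984 0.2307] yaw 170.94 t 2.35 total twist [-0.06 -0.08 -0.36]
travel [[0.0005, 0.0008, 0.0332], [0.0005, 0.0008, 0.0332], [0.0005, 0.0008, 0.0332]]
twist [-0.02, -0.03, -0.12]
[ 2.35822929e-01  3.24960966e-01 -1.95946673e-01  1.05162893e+00
 -4.04261846e-04  3.93971288e-01]
```

Call:
send_rows --travel '[[0.0015,0.0025,0.03],[0,0,0.03],[0,0,0.03],[0,0,0.03],[0,0,0.03],[0,0,0.03],[0,0,0.02],[0,0,0.007],[0,0,0],[0,0,0]]' --twist '[[0,0,-0.4],[0,0,0],[0,0,0],[0,0,0],[0,0,0],[0,0,0],[0,0,0],[0,0,0],[0,0,0],[0,0,0]]' --grip '[0.085,0.085,0.085,0.085,0.085,0.085,0.085,0.085,0.085,0.085]'

```text
clock: 3.6
position: [0.5116, 0.2014, 0.0253]
tool_rot: [0.237, 3.131, 0.001]
force: [0.3, 0.2, 0.5]
finger_gap: 0.0849
finger_force: 0.0
```

Call:
send_rows --travel '[[0,0,0],[0,0,0],[0,0,0],[0,0,0],[0,0,0],[0,0,0],[0,0,0],[0,0,0]]' --twist '[[0,0,0],[0,0,0],[0,0,0],[0,0,0],[0,0,0],[0,0,0],[0,0,0],[0,0,0]]' --grip '[0.07,0.06,0.05,0.04,0.04,0.04,0.04,0.04]'

```text
clock: 4.6
position: [0.5111, 0.2017, 0.0247]
tool_rot: [0.236, 3.132, 0.001]
force: [-1.8, 0.2, 5.4]
finger_gap: 0.0453
finger_force: 62.8
```

Call:
send_rows --travel '[[0,0,-0.01],[0,0,-0.03],[0,0,-0.04],[0,0,-0.04],[0,0,-0.04],[0,0,-0.04],[0,0,-0.02],[0,0,0],[0,0,0]]' --twist '[[0,0,0],[0,0,0],[0,0,0],[0,0,0],[0,0,0],[0,0,0],[0,0,0],[0,0,0],[0,0,0]]' --grip '[0.04,0.04,0.04,0.04,0.04,0.04,0.04,0.04,0.04]'

```text
clock: 5.72
position: [0.51, 0.2012, 0.2429]
tool_rot: [-0.236, -3.13, 0.001]
force: [-0.3, -1.0, -3.9]
finger_gap: 0.0449
finger_force: 62.1
```

```bash
python3 - <<'E'
from h import *
plan([.5403,-.1722,.245],162.9,10)
d=cap('top','lift.png');W=cloud(d);z=W[...,2]
s=cap('scene');cv2.imwrite('pics/lifts.png',s['color'][130:330,250:500,::-1].repeat(2,0).repeat(2,1))
E
```

```text
pos [0.51   0.2012 0.2429] yaw 171.37 t 5.72 total twist [-0.07 -0.12  8.47]
travel [[-0.0086, -0.0365, -0.0002], [-0.0091, -0.0363, -0.0002], [-0.0097, -0.0362, -0.0002], [-0.0102, -0.036, -0.0002], [-0.0107, -0.0359, -0.0002], [-0.0113, -0.0357, -0.0002], [-0.0118, -0.0356, -0.0002], [-0.0123, -0.0354, -0.0002], [-0.0128, -0.0352, -0.0002], [-0.0134, -0.035, -0.0002]]
twist [-0.01, -0.01, 0.85]
```

View pics/lifts.png

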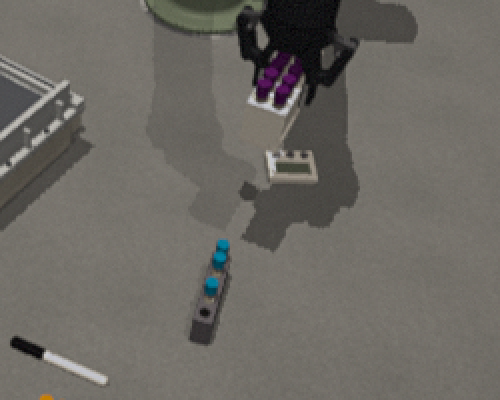

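The rack is lifted upright and centred between the fingers, and the other objects haven't moved. Next I carry it over the platform.

Call:
send_rows --travel '[[-0.0085,-0.0365,0],[-0.009,-0.0365,0],[-0.0095,-0.036,0],[-0.01,-0.036,0],[-0.0105,-0.036,0],[-0.0115,-0.0355,0],[-0.012,-0.0355,0],[-0.0125,-0.0355,0],[-0.013,-0.035,0],[-0.0135,-0.035,0],[0,0,0],[0,0,0]]' --twist '[[0,0,0.85],[0,0,0.85],[0,0,0.85],[0,0,0.85],[0,0,0.85],[0,0,0.85],[0,0,0.85],[0,0,0.85],[0,0,0.85],[0,0,0.85],[0,0,0],[0,0,0]]' --grip '[0.04,0.04,0.04,0.04,0.04,0.04,0.04,0.04,0.04,0.04,0.04,0.04]'

```text
clock: 7.32
position: [0.5405, -0.1712, 0.2432]
tool_rot: [-0.468, -3.104, -0.002]
force: [-0.1, 0.6, -1.8]
finger_gap: 0.0453
finger_force: 62.7
```

```bash
python3 - <<'E'
from h import *
plan([.5403,-.1722,.126],162.9,4)
E
```

```text
pos [ 0.5405 -0.1712  0.2432] yaw 162.86 t 7.33 total twist [ 0.05 -0.14 -0.04]
travel [[-0.0001, -0.0003, 0.0293], [-0.0001, -0.0003, 0.0293], [-0.0001, -0.0003, 0.0293], [-0.0, -0.0003, 0.0293]]
twist [0.01, -0.03, -0.01]
```

Call:
send_rows --travel '[[0,-0.001,0.03],[0,0,0.03],[0,0,0.03],[0,0,0.018],[0,0,0.009],[0,0,0],[0,0,0]]' --twist '[[0,0,0],[0,0,0],[0,0,0],[0,0,0],[0,0,0],[0,0,0],[0,0,0]]' --grip '[0.04,0.04,0.04,0.04,0.04,0.04,0.04]'

```text
clock: 8.2
position: [0.5416, -0.1726, 0.1282]
tool_rot: [0.467, 3.105, -0.001]
force: [0.1, -0.4, -3.6]
finger_gap: 0.0452
finger_force: 62.9
```

Call:
send_rows --travel '[[0,0,0.001],[0,0,0.001],[0,0,0.001],[0,0,0.001],[0,0,0]]' --twist '[[0,0,0],[0,0,0],[0,0,0],[0,0,0],[0,0,0]]' --grip '[0.04,0.04,0.04,0.04,0.04]'

```text
clock: 8.82
position: [0.5409, -0.1726, 0.1232]
tool_rot: [-0.468, -3.106, -0.0]
force: [-0.0, -0.5, -3.0]
finger_gap: 0.0448
finger_force: 62.9
```

```bash
python3 - <<'E'
from h import *
print(robot.get_obs()['force'],robot.get_obs()['torque'])
s=cap('scene');cv2.imwrite('pics/low.png',s['color'][90:260,130:330,::-1].repeat(3,0).repeat(3,1))
E
```

```text
[-0.03341662 -0.45346578 -2.99641326] [ 0.02075783 -0.02889524  0.02117011]
```

View pics/low.png

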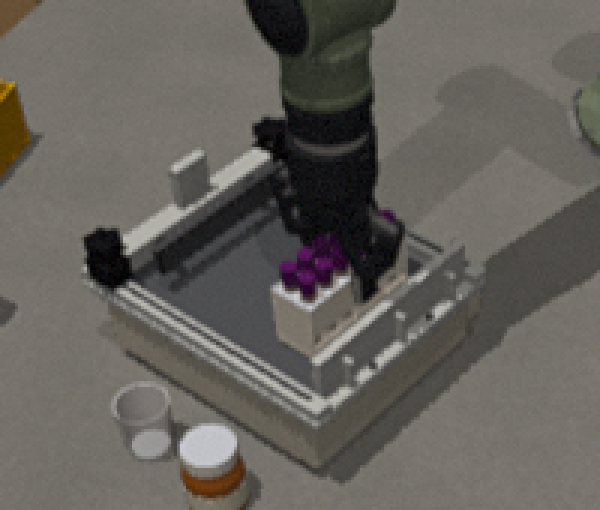

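The rack hovers about 3 mm above the platform, between the rails, with a gap for the finger on the fence side. I lower it to contact.

Call:
send_rows --travel '[[0,0,0.001],[0,0,0.001],[0,0,0.0005],[0,0,0.0005],[0,0,0],[0,0,0]]' --twist '[[0,0,0],[0,0,0],[0,0,0],[0,0,0],[0,0,0],[0,0,0]]' --grip '[0.04,0.04,0.04,0.04,0.04,0.04]'

```text
clock: 9.62
position: [0.5409, -0.1727, 0.1203]
tool_rot: [-0.468, -3.107, 0.0]
force: [0.6, -0.3, -3.7]
finger_gap: 0.0455
finger_force: 62.9
```

Call:
send_rows --travel '[[0,0,0.0005],[0,0,0.0005],[0,0,0],[0,0,0]]' --twist '[[0,0,0],[0,0,0],[0,0,0],[0,0,0]]' --grip '[0.04,0.04,0.04,0.04]'

```text
clock: 10.12
position: [0.541, -0.1727, 0.1197]
tool_rot: [0.468, 3.106, -0.0]
force: [-2.4, 0.3, 2.4]
finger_gap: 0.0454
finger_force: 63.4
```

Call:
send_rows --travel '[[0,0,0],[0,0,0],[0,0,0],[0,0,0],[0,0,-0.01],[0,0,-0.03],[0,0,-0.04],[0,0,-0.04],[0,0,-0.03],[0,0,0]]' --twist '[[0,0,0],[0,0,0],[0,0,0],[0,0,0],[0,0,0],[0,0,0],[0,0,0],[0,0,0],[0,0,0],[0,0,0]]' --grip '[0.05,0.055,0.06,0.06,0.06,0.06,0.06,0.06,0.06,0.06]'

```text
clock: 11.38
position: [0.5425, -0.1733, 0.2727]
tool_rot: [0.467, 3.101, -0.003]
force: [-0.3, 0.3, -0.6]
finger_gap: 0.0601
finger_force: 0.0
```

```bash
python3 - <<'E'
from h import *
plan([.4841,-.354,.25],162.9,6)
E
```

```text
pos [ 0.5425 -0.1733  0.2727] yaw 162.88 t 11.38 total twist [-0.05  0.34 -0.02]
travel [[0.0005, -0.0316, 0.0038], [0.0005, -0.0316, 0.0038], [0.0005, -0.0316, 0.0038], [0.0005, -0.0316, 0.0038], [0.0005, -0.0316, 0.0038], [0.0005, -0.0316, 0.0038]]
twist [-0.01, 0.06, -0.0]
```

Call:
send_rows --travel '[[0.0005,-0.0315,0],[0.0005,-0.0315,0],[0.0005,-0.0315,0.003],[0.0005,-0.0315,0.005],[0.0005,-0.0315,0.007],[0.0005,-0.0315,0.007],[0,0,0],[0,0,0]]' --twist '[[0,0.3,0],[0,0,0],[0,0,0],[0,0,0],[0,0,0],[0,0,0],[0,0,0],[0,0,0]]' --grip '[0.05,0.05,0.05,0.05,0.05,0.05,0.05,0.05]'

```text
clock: 12.38
position: [0.482, -0.3517, 0.2467]
tool_rot: [-0.467, -3.1, -0.003]
force: [-0.1, -0.3, 0.3]
finger_gap: 0.0498
finger_force: 0.0
```

```bash
cat >> h.py <<'E'
AX=np.radians(-17.1);X=np.array([np.cos(AX),np.sin(AX)]);Y=np.array([-X[1],X[0]])
def rackpose(d):
    W=cloud(d);z=W[...,2];hsv=cv2.cvtColor(d['color'],cv2.COLOR_RGB2HSV)
    pm=(hsv[...,0]>130)&(hsv[...,0]<170)&(hsv[...,1]>80)&(z>.14)&(z<.2)
    n,l,s,ce=cv2.connectedComponentsWithStats(pm.astype(np.uint8),connectivity=4)
    c=np.array([np.nanmedian(W[l==i],0) for i in range(1,n) if s[i,4]>6])
    print('caps',len(c),'shaker frame mm (x,y):\n',(np.c_[c[:,:2]@X-.567,c[:,:2]@Y+.0817]*1000).round(1).tolist(),'z',c[:,2].mean().round(4))
    (cx,cy),wh,a=cv2.minAreaRect((W[pm][:,:2]*1000).astype(np.float32));q=np.array([cx,cy])/1000
    print('rect centre',((q@X-.567)*1000).round(1),((q@Y+.0817)*1000).round(1),wh,a)
E
python3 - <<'E'
from h import *
plan([.4841,-.354,.15],162.9,4)
d=cap('top','placed.png');rackpose(d)
E
```

```text
pos [ 0.482  -0.3517  0.2467] yaw 162.87 t 12.38 total twist [ 0.06 -0.37 -0.03]
travel [[-0.0008, -0.0004, 0.0242], [-0.0008, -0.0004, 0.0242], [-0.0007, -0.0004, 0.0242], [-0.0007, -0.0004, 0.0242]]
twist [0.01, -0.09, -0.01]
caps 12 shaker frame mm (x,y):
 [[51.3, 85.0], [52.1, 64.4], [31.4, 85.9], [31.8, 65.6], [10.3, 86.4], [10.3, 63.8], [-11.8, 86.2], [-11.2, 65.5], [-31.2, 85.8], [-31.8, 64.9], [-52.0, 85.9], [-52.5, 65.0]] z 0.1803
rect centre -127.2 344.6 (1038.645751953125, 238.47023010253906) 88.3684310913086
```

View pics/placed.png

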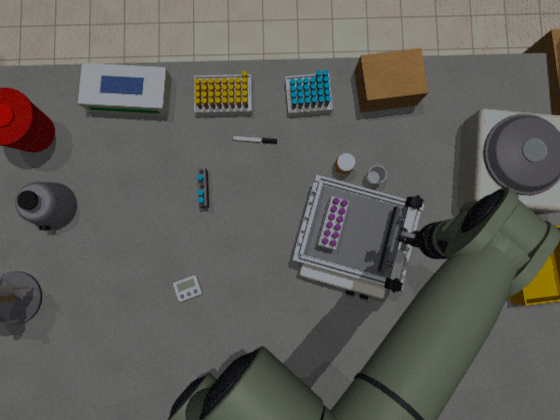

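The rack stands square on the platform at shaker (-0.3, 75) mm; it is at pixel (334,222) in the picture, and the gripper is over the grip plate at about (410,240). I descend and grip the plate.

Call:
send_rows --travel '[[-0.003,-0.0015,0],[0,0,0.02],[0,0,0.03],[0,0,0.03],[0,0,0.012],[0,0,0.004],[0,0,0],[0,0,0]]' --twist '[[0,-0.3,0],[0,0,0],[0,0,0],[0,0,0],[0,0,0],[0,0,0],[0,0,0],[0,0,0]]' --grip '[0.05,0.05,0.05,0.05,0.05,0.05,0.05,0.05]'

```text
clock: 13.42
position: [0.4854, -0.3552, 0.1525]
tool_rot: [0.467, 3.105, -0.002]
force: [0.7, 0.3, 0.4]
finger_gap: 0.0501
finger_force: 0.0
```

Call:
send_rows --travel '[[0,0,0],[0,0,0],[0,0,0],[0,0,0],[0,0,0],[0,0,0],[0,0,0],[0,0,0]]' --twist '[[0,0,0],[0,0,0],[0,0,0],[0,0,0],[0,0,0],[0,0,0],[0,0,0],[0,0,0]]' --grip '[0.035,0.025,0.015,0.005,0.005,0.005,0.005,0.005]'

```text
clock: 14.42
position: [0.4847, -0.3548, 0.1515]
tool_rot: [0.468, 3.106, -0.001]
force: [-1.5, 1.3, 3.9]
finger_gap: 0.011
finger_force: 60.0
```

```bash
cat >> h.py <<'E'
def st():
    o=robot.get_obs();p=np.array(o['position'][:2]);f=np.array(o['force'])
    print('t',round(o['clock'],2),'tcp shaker mm',((p@X-.567)*1000).round(2),((p@Y+.0817)*1000).round(2),'z',o['position'][2].round(4),'F along x,y,z',(f[:2]@X).round(2),(f[:2]@Y).round(2),f[2].round(2),'gap',o['finger_gap'],'yaw',yaw().round(2),'torque',np.round(o['torque'],2))
E
python3 -c "
from h import *
st()"
```

```text
t 14.43 tcp shaker mm 0.64 -114.88 z 0.1515 F along x,y,z -1.85 0.83 3.86 gap 0.011013123664681948 yaw 162.87 torque [0.07 0.34 0.05]
```

Call:
send_rows --travel '[[0,0.005,0],[0,0.012,0],[0,0.015,0],[0,0.015,0],[0,0.015,0],[0,0.015,0],[0,0.015,0],[0,0.01,0],[0,0.005,0],[0,0,0],[0,0,0]]' --twist '[[0,0,0],[0,0,0],[0,0,0],[0,0,0],[0,0,0],[0,0,0],[0,0,0],[0,0,0],[0,0,0],[0,0,0],[0,0,0]]' --grip '[0.005,0.005,0.005,0.005,0.005,0.005,0.005,0.005,0.005,0.005,0.005]'

```text
clock: 15.8
position: [0.5168, -0.2506, 0.1515]
tool_rot: [0.466, 3.106, 0.003]
force: [-1.3, 1.2, 5.6]
finger_gap: 0.011
finger_force: 60.5
```

```bash
python3 -c "
from h import *
st()"
```

```text
t 15.8 tcp shaker mm 0.64 -5.89 z 0.1515 F along x,y,z -1.55 0.73 5.62 gap 0.011025514921050463 yaw 162.94 torque [ 0.21  0.3  -0.05]
```

Call:
send_rows --travel '[[0,0.004,0],[0,0.004,0],[0,0.003,0],[0,0.003,0],[0,0.003,0],[0,0.003,0],[0,0.003,0],[0,0.003,0],[0,0.003,0],[0,0.003,0],[0,0.002,0],[0,0,0]]' --twist '[[0,0,0],[0,0,0],[0,0,0],[0,0,0],[0,0,0],[0,0,0],[0,0,0],[0,0,0],[0,0,0],[0,0,0],[0,0,0],[0,0,0]]' --grip '[0.005,0.005,0.005,0.005,0.005,0.005,0.005,0.005,0.005,0.005,0.005,0.005]'

```text
clock: 17.3
position: [0.5264, -0.2193, 0.1515]
tool_rot: [0.467, 3.106, -0.001]
force: [-2.6, -3.1, 5.7]
finger_gap: 0.0113
finger_force: 60.4
```

```bash
python3 -c "
from h import *
st();rackpose(cap('top','push1.png'))"
```

```text
t 17.3 tcp shaker mm 0.64 26.88 z 0.1515 F along x,y,z -1.63 -3.71 5.71 gap 0.011270602312398065 yaw 162.9 torque [-0.41  0.42 -0.01]
caps 12 shaker frame mm (x,y):
 [[53.0, 106.2], [51.4, 85.2], [31.8, 105.9], [30.7, 84.6], [10.8, 105.9], [11.3, 87.3], [-9.4, 104.8], [-11.6, 86.4], [-31.8, 106.3], [-31.4, 86.0], [-52.5, 106.1], [-52.9, 85.1]] z 0.1802
rect centre -110.9 421.3 (906.4796142578125, 203.3526153564453) 89.6256332397461
```

Call:
send_rows --travel '[[0,0.002,0],[0,0.002,0],[0,0.002,0],[0,0.002,0],[0,0.001,0],[0,0,0],[0,0,0]]' --twist '[[0,0,0],[0,0,0],[0,0,0],[0,0,0],[0,0,0],[0,0,0],[0,0,0]]' --grip '[0.005,0.005,0.005,0.005,0.005,0.005,0.005]'

```text
clock: 18.23
position: [0.529, -0.2109, 0.1515]
tool_rot: [0.467, 3.106, -0.001]
force: [-1.6, -3.0, 5.5]
finger_gap: 0.0108
finger_force: 60.4
```

```bash
python3 -c "
from h import *
st()"
```

```text
t 18.23 tcp shaker mm 0.66 35.72 z 0.1515 F along x,y,z -0.69 -3.37 5.45 gap 0.010771649603700856 yaw 162.89 torque [-0.5   0.44  0.  ]
```

Call:
send_rows --travel '[[0,0.002,0],[0,0.001,0],[0,0,0],[0,0,0]]' --twist '[[0,0,0],[0,0,0],[0,0,0],[0,0,0]]' --grip '[0.005,0.005,0.005,0.005]'

```text
clock: 18.73
position: [0.5297, -0.2085, 0.1515]
tool_rot: [-0.468, -3.106, 0.003]
force: [-2.6, -4.8, 5.6]
finger_gap: 0.0109
finger_force: 60.3
```

```bash
python3 -c "
from h import *
st();rackpose(cap('top','push2.png'))"
```

```text
t 18.73 tcp shaker mm 0.64 38.15 z 0.1515 F along x,y,z -1.12 -5.35 5.61 gap 0.010898717403309183 yaw 162.87 torque [-0.71  0.47  0.01]
caps 12 shaker frame mm (x,y):
 [[52.9, 115.8], [52.1, 95.1], [31.8, 115.9], [31.4, 94.9], [10.9, 115.7], [8.3, 98.6], [-9.9, 115.3], [-11.3, 94.3], [-30.6, 115.0], [-32.2, 93.8], [-51.7, 116.1], [-53.3, 95.4]] z 0.1802
rect centre -88.4 441.0 (152.50303649902344, 862.3073120117188) 0.5129443407058716
```

Call:
send_rows --travel '[[0,0.001,0],[0,0.001,0],[0,0.001,0],[0,0,0],[0,0,0]]' --twist '[[0,0,0],[0,0,0],[0,0,0],[0,0,0],[0,0,0]]' --grip '[0.005,0.005,0.005,0.005,0.005]'

```text
clock: 19.4
position: [0.5304, -0.2064, 0.1515]
tool_rot: [-0.468, -3.106, 0.005]
force: [-4.5, -5.6, 5.0]
finger_gap: 0.0112
finger_force: 60.3
```

```bash
cat >> h.py <<'E'
def gapm(ds,c):
    r=[];b=[]
    for d in ds:
        W=cloud(d);z=W[...,2];x=W[...,:2]@X-.567;y=(W[...,:2]@Y+.0817)*1000-c
        br=d['color'].max(-1)
        lat=((abs(x)>.03)&(abs(x)<.082))
        m=lat&(z>.138)&(z<.156)&(br<70)&(y>15)&(y<58)
        n=lat&(z>.128)&(z<.143)&(br>90)&(y>-20)&(y<20)
        r+=list(y[m]);b+=list(y[n])
    r,b=np.array(r),np.array(b);print('rail n',len(r),np.percentile(r,[2,10,50,90,98]).round(1),r.mean().round(2),'bar',len(b),np.percentile(b,[2,10,50,90,98]).round(1),b.mean().round(2),'diff',(r.mean()-b.mean()).round(2),(np.median(r)-np.median(b)).round(2))
E
python3 -c "
from h import *
st()
gapm([dict(np.load('top0.npz'))],-115)
ds=[cap('top') for _ in range(4)]
gapm(ds,41)
c=ds[0]['color'][170:300,285:435,::-1];cv2.imwrite('pics/pz.png',cv2.resize(c,None,fx=4.5,fy=4.5,interpolation=cv2.INTER_CUBIC))
"
```

```text
t 19.4 tcp shaker mm 0.65 40.41 z 0.1515 F along x,y,z -2.64 -6.67 4.96 gap 0.011159509444507961 yaw 162.85 torque [-0.99  0.68  0.06]
rail n 206 [35.2 36.6 41.9 46.4 46.9] 41.77 bar 360 [-10.9  -9.    0.4   9.4  11.2] 0.22 diff 41.56 41.59
rail n 538 [30.1 31.2 36.  40.2 41.9] 35.87 bar 333 [ 0.6  3.3  7.2  9.9 12.7] 6.95 diff 28.91 28.85
```

View pics/pz.png

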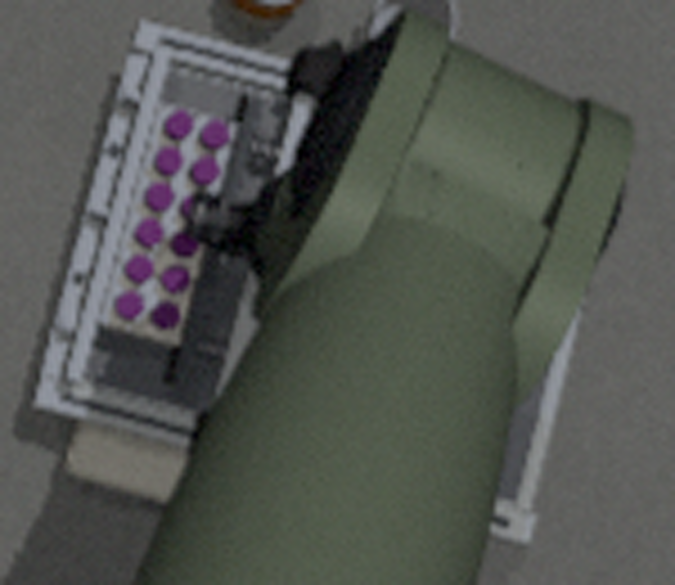

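```bash
python3 -c "
from h import *
for n in('top','scene'):
  d=cap(n);W=cloud(d);z=W[...,2];x=(W[...,:2]@X-.567)*1000;y=(W[...,:2]@Y+.0817)*1000
  m=(abs(x)<65)&(y>66)&(y<130)&(z>.172)&(d['color'].max(-1)<60)
  for lo in range(172,300,10):
    k=m&(z*1000>lo)&(z*1000<=lo+10)
    if k.sum(): print(n,lo,k.sum(),'x',np.percentile(x[k],[5,95]).round(),'y max',np.percentile(y[k],[50,98]).round())
c=d['color'][80:230,140:330,::-1];cv2.imwrite('pics/ps.png',cv2.resize(c,None,fx=4,fy=4,interpolation=cv2.INTER_CUBIC))
"
```

```text
top 172 17 x [-55.   0.] y max [ 95. 101.]
top 182 3 x [-53.  -9.] y max [94. 95.]
top 192 2 x [-11. -10.] y max [72. 78.]
top 202 10 x [-12.  -6.] y max [71. 76.]
top 212 6 x [-11.  -8.] y max [77. 85.]
top 222 10 x [-12.  10.] y max [81. 91.]
top 232 11 x [-11.  13.] y max [88. 99.]
top 242 41 x [-11.   9.] y max [ 97. 103.]
top 252 24 x [-7.  5.] y max [84. 98.]
top 262 13 x [-10.   8.] y max [80. 82.]
top 272 5 x [-8.  5.] y max [78. 78.]
top 282 9 x [-24.   3.] y max [76. 79.]
top 292 10 x [-26.   6.] y max [76. 78.]
scene 172 181 x [-48.  61.] y max [104. 125.]
scene 182 4 x [-40.  -0.] y max [ 99. 104.]
scene 192 4 x [13. 15.] y max [75. 79.]
scene 202 14 x [ 9. 15.] y max [76. 85.]
scene 212 13 x [ 7. 16.] y max [84. 92.]
scene 222 19 x [ 4. 14.] y max [90. 97.]
scene 232 32 x [-1. 14.] y max [ 91. 104.]
scene 242 51 x [-8. 14.] y max [ 97. 105.]
scene 252 29 x [-3. 13.] y max [82. 93.]
scene 262 36 x [-5. 13.] y max [79. 85.]
scene 272 25 x [-3. 23.] y max [77. 80.]
scene 282 49 x [-8. 29.] y max [77. 80.]
scene 292 53 x [-13.  27.] y max [76. 80.]
```

View pics/ps.png

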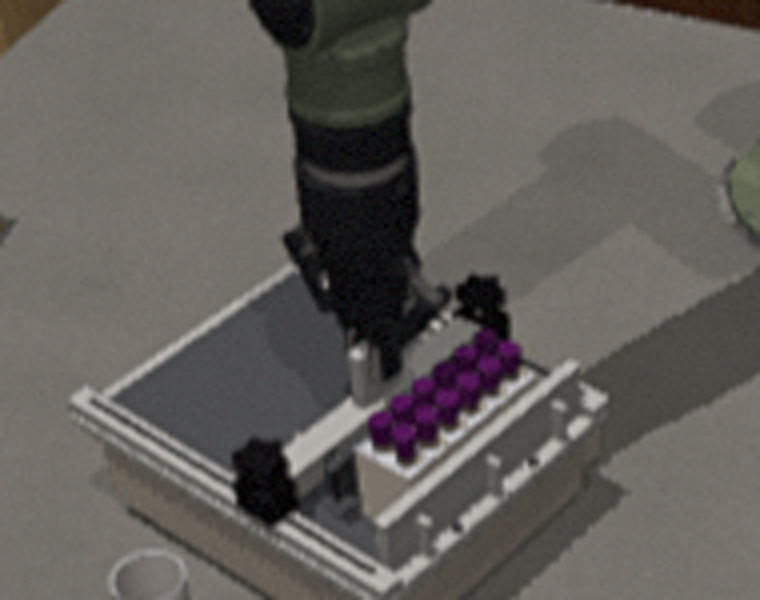

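The rack is upright against the fence. The finger knuckles overhang the caps, but their heights are at least 20 mm above them. I add the last 3 mm of squeeze.

Call:
send_rows --travel '[[0,0.001,0],[0,0.001,0],[0,0.001,0],[0,0.0005,0],[0,0,0],[0,0,0],[0,0,0],[0,0,0]]' --twist '[[0,0,0],[0,0,0],[0,0,0],[0,0,0],[0,0,0],[0,0,0],[0,0,0],[0,0,0]]' --grip '[0.005,0.005,0.005,0.005,0.005,0.005,0.005,0.005]'

```text
clock: 20.7
position: [0.5312, -0.2039, 0.1515]
tool_rot: [-0.469, -3.106, 0.007]
force: [-3.5, -8.5, 4.2]
finger_gap: 0.0111
finger_force: 60.2
```

```bash
python3 -c "
from h import *
st()
ds=[cap('top') for _ in range(4)]
gapm(ds,43.2);rackpose(ds[0]);st()
"
```

```text
t 20.7 tcp shaker mm 0.64 42.97 z 0.1515 F along x,y,z -0.88 -9.15 4.2 gap 0.011084317154150227 yaw 162.81 torque [-1.4   0.78  0.08]
rail n 551 [27.8 29.  33.8 38.3 42.5] 33.84 bar 226 [ 3.   5.1  8.2 10.7 13.5] 8.09 diff 25.75 25.65
caps 11 shaker frame mm (x,y):
 [[52.7, 116.1], [51.3, 95.0], [31.5, 115.9], [31.1, 95.1], [10.9, 115.5], [-9.9, 115.6], [-11.6, 94.2], [-30.5, 114.7], [-31.0, 94.0], [-52.8, 116.3], [-53.2, 95.3]] z 0.1802
rect centre -58.7 479.8 (805.0782470703125, 144.77597045898438) 79.8978042602539
t 20.9 tcp shaker mm 0.65 43.0 z 0.1515 F along x,y,z -1.57 -10.0 4.87 gap 0.011002805718883797 yaw 162.81 torque [-1.48  0.84  0.09]
```

The three squeeze estimates (geometry, rail position, force) give 7.1, 7.6 and 8.3 mm. The rack is square against the fence and centred, so I hand in while holding the bar.

```bash
python3 -c "
from h import *
print(robot.close_job())"
```

```text
the job is handed in; nothing more can be done
None
```

The rack stands upright, square and centred against the fence, and the arm is still holding the clamp bar with the springs about half squeezed (7–8 mm, roughly 10 N); the job was handed in at about 21 s, and no verdict came back.

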